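Fetch the threaded rod out of the baseboard through its hatch

TASK

A threaded rod has rolled under the deck of the small wooden baseboard. First slide the loose white-topped plywood offcut that lies over the hatch along the deck (do not lift it off) until it is clear of the hatch, square and close against the low strip at the left end; then tilt the rod, which is longer than the hatch, and bring it out diagonally through the hatch, and finish still holding it in the gripper at least 6 cm clear above the deck. Leave the buffer stop, the nut and the other things on the bench as they are.

Things in the scene. Friction and masses are not known exactly. Their poses are not given: they have to be found in the camera images.
- baseboard: Wooden model-railway baseboard, 132 (x) by 270 (y), fixed to the bench. Origin under its centre at bench level; y is its long axis, pointing to its left end; x across, away from the robot; yaw within 0.35 rad of 0. Plywood deck 6 thick, top 40 above the bench. Space under the deck: 34 high, 108 (x) by 246 (y), walls all round, its floor is the bench top.
- hatch (a point): Centre of the only opening in the deck, level with the deck's top (40 above the bench); axes as the baseboard's. The hatch is rectangular, 88 across (x = -44 to 44) by 90 along (y = -45 to 45). A strip 8 wide and 8 high runs across the deck at each end, inner faces at y = -127 and +127.
- threaded_rod: Steel threaded rod, 130 long, 8 thick, 0.03 to 0.07 kg. It lies on the bench top under the deck, centred below the hatch within 12 along and 8 across, along the baseboard's y within 0.08 rad; both ends are under the deck. Origin at mid-length on its underside; y along the rod, z up. Grip across its 8 mm thickness, through the hatch.
- rod_end_left (a point): Centre of the rod's end face toward its +y (the baseboard's left end), 65 from the rod's middle.
- rod_end_right (a point): Centre of the rod's other end face, toward -y.
- ply_cover: Plywood offcut, white on top, 62 (its x) by 105 (its y) by 10 thick, a corner cut off, 0.02 kg, loose. It lies on the deck bridging the hatch, its y across the baseboard, bearing about 8 on the deck either side; its x is along the baseboard's y. Origin at the centre of its underside. Home against the left strip, its centre is 96 from the hatch centre.
- buffer_stop: Model buffer stop 30 x 34 x 28 high, loose, standing on the deck at its right end (near y = -100 of the baseboard); leave it.
- hex_nut: Steel hexagon nut 22 x 25 x 10 high, loose, lying on the deck beside the buffer stop; leave it.
- tape_measure: Tape measure 36 x 72 x 58 high standing on the bench to the left of the baseboard; leave it.
- pliers: Pliers 147 long, 10 high, lying on the bench to the left of the baseboard; leave them.
- sanding_block: Cork sanding block 46 x 75 x 24, lying on the bench to the right of the baseboard; leave it.
Mind the look-alikes: they are no part of the job. What is shaped like the ply_cover but purple is not meant.

How it is judged:
On the way, in this order (a step that is already met when the one before it is completed fails the run):
1. the plywood lies on the deck clear of the hatch, close and square against the strip at the left end (y of ply_cover in the frame of baseboard above 0.086 m and angle between the x axis of ply_cover and the y axis of baseboard, either way round below 0.17 rad and z of ply_cover in the frame of baseboard above 0.036 m), for 0.2 s.
2. the rod is tilted through the hatch, one end above the deck and the other below it (contact force between threaded_rod and the fingers above 0.5 N and ((z of rod_end_left in the frame of hatch above 0.006 m and z of rod_end_right in the frame of hatch below -0.006 m) or (z of rod_end_right in the frame of hatch above 0.006 m and z of rod_end_left in the frame of hatch below -0.006 m))), for 0.1 s.
At the end, for the whole second after the job is handed in: The rod is held still in the fingers with both ends at least 55 mm above the top of the deck, touching neither baseboard nor plywood; the plywood lies flat on the deck at the left end, its centre more than 86 mm from the hatch centre (96 is full home), square within 0.17 rad (all of step 1 and z of each of rod_end_left, rod_end_right in the frame of hatch above 0.055 m and contact force between threaded_rod and the fingers above 0.5 N and contact force between threaded_rod and baseboard below 0.05 N and contact force between threaded_rod and ply_cover below 0.05 N and linear speed of threaded_rod below 0.05 m/s and angle between ply_cover's own z axis and vertical below 0.1 rad); the arm keeps its last pose, push and grip.
It fails at once if the plywood is lifted off the deck or drops through the hatch (z of ply_cover in the frame of baseboard above 0.06 m or z of ply_cover in the frame of baseboard below 0.028 m).
It fails at once if the buffer stop or the nut on the deck is displaced by more than 20 mm (distance of any of buffer_stop, hex_nut from where it was at the start of the episode above 0.02 m).
It fails at once if the tape measure, pliers or sanding block on the bench is displaced by more than 30 mm (distance of any of tape_measure, pliers, sanding_block from where it was at the start of the episode above 0.03 m).
It also fails if it takes over 48 s, if anything falls off the work surface, if the arm or the gripper's body presses on something with over 40 N, if the wrist force passes 120 N, or if a joint passes its speed limit or range.

ROBOT

A 6-joint arm with a two-finger parallel gripper is mounted at the origin on a cart in front of the work surface, level with it; the furniture and walls round the work are solid. World frame = base frame: x ahead of the robot, y to its left, z up, the work surface at z = 0. Lengths are in m, angles in rad, forces in N, time in s.
With the tool pointing down it reaches from about 0.25 to 0.8 m from the base axis. Payload 8.5 kg.
Tool frame: the origin (TCP) lies between the finger pads; the fingertips stand 25 mm ahead of it and the grasp point (between the pads) lies 6 mm ahead of it (bot.nose_length is the distance from the TCP to the fingertips, in m); z points along the fingers, y is the line along which they close (so a half turn about z gives the same grasp; the last joint's range is limited). The gripper opens to 85 mm and grips with 20 to 120 N. Pads are 22 mm wide; open, the fingers measure 114 mm over their backs; the gripper's body (76 mm by 85 mm) begins 54 mm behind the grasp point. The pads swing forward as they close: fully open they stand 13 mm farther back than shut.
Start: joints at [-1.177, 0.238, -0.013, 1.319, 0, 1.571], TCP at [0.201, -0.485, 0.256] pointing down, gripper open.
Joint ranges: [-2.66, 2.66], [-1.03, 1.9], [-1.14, 1.46], [-1.82, 2.27], [-1.45, 1.34], [-3.14, 3.14]. Speed limits (rad/s): [2.22, 2.22, 2.79, 3.14, 3.14, 3.14].

INTERFACE

Orientations are given as [roll, pitch, yaw] about the fixed x, y, z axes, in that order (R = Rz(yaw) Ry(pitch) Rx(roll)).
In Python, from rig import bot gives the robot as it stands. Calls block until the motion is done:
- bot.goto(position, orientation): joint-space move of the TCP to a pose.
- bot.move_linear(position, frame=None, vel=0.15): straight line of the TCP; frame=None keeps the orientation; vel is the mean speed in m/s.
- bot.move_joints(angles): joint-space move.
- bot.let_go() and bot.clamp(f_grip=None): open the fingers fully, or close them until they stop; f_grip is the grip in N (None keeps the last).
- bot.wait(seconds).
- bot.ik(position, orientation): joint angles nearest the present ones, or None.
- bot.get_obs(): the state.
- bot.camera(name): name is "scene" or "top" or "wrist"; returns a dict with "pixels" (420x560x3 uint8, blue, green, red), "fx", "fy", "cx", "cy" (pixels), "D" ([k1, k2, p1, p2, k3] as OpenCV has them; the pictures are not rectified), "rvec" (rotation vector, rad) and "tvec" (3), from world to camera coordinates, as OpenCV has them. Camera axes: x right, y down, z forward; pixel columns grow to the right and rows downward; lengths in m; the calibration is good to about 2 mm. A picture is of the moment at which its call begins. There is no depth.
A pose or a line that the arm cannot do raises bot.IKError and nothing moves.
- bot.close_job(): hands the job in; it is judged then, once.
Trained networks look in a picture, given as the dict that the camera call returned (one of the last four; its "shot" number tells which), for a name from the list of things; names that differ only in an ending like _2 or _b are one class to them, and where a whole thing is asked for, a point or a joint stands for the part that bears it (a point fixed in the world has none). Each returns a list of dicts, best first, with "score" (0 to 1); they miss things now and then, are a little off and sometimes report something else, mostly with a low value. They report only what shows in the picture. A call takes as long as a camera call. They do not tell look-alikes from the thing itself.
- bot.search_frame(picture, name): "point" ([x, y, z] in m, in world coordinates, good to about 4 mm: the middle of the surface that is visible of it).
- bot.masks_of(picture, name): "pixels" (420x560 bool, what is visible of it).
- bot.mark_of(picture, name): "point" ([x, y, z] in m, in world coordinates, good to about 4 mm: a listed point, or the origin of a listed thing).
The state is a dict: "t": time; "joints": joint angles; "joint_vel": joint speeds; "tau": joint torques, N m; "tcp_pos": TCP position; "eef_rot": TCP orientation; "wrist_force": force on the tool from outside, world axes, zero at the start; "moment": the same for the moment, N m; "opening": finger opening in m; "gripper_force": force on a finger pad.
Only numpy, scipy, OpenCV 4.12 (cv2) and the standard library are available. Lean on these libraries where they do the work, as an engineer would, in place of code of your own. Each camera call takes 0.05 s, during which the arm holds its last target. There are 200 camera calls.

## Working session

There is one attempt and no reset: what is moved stays moved. The work goes in short steps, each a Python script; the robot and the scene stay as the last script left them, time stands still between calls to the robot, and variables do not carry over. Pictures are saved under pics/ and viewed, at most 10 in all, crops included, and the job is handed in when it is done.

```bash
ls; mkdir -p pics; python3 - <<'E'
from rig import bot
import cv2,numpy as np
ims=[]
for c in ("top","scene"):
    p=bot.camera(c); cv2.imwrite(f"pics/{c}0.png",p["pixels"])
    R=cv2.Rodrigues(np.array(p["rvec"]))[0]; print(c,"cam at",-R.T@np.array(p["tvec"]).ravel(),p["fx"])
    for n in ("baseboard","hatch","ply_cover","threaded_rod","rod_end_left","rod_end_right","buffer_stop","hex_nut","tape_measure","pliers","sanding_block"):
        try:
            print(n,[(np.round(d["point"],3).tolist(),round(d["score"],2)) for d in bot.mark_of(p,n)[:3]])
        except Exception as e: print(n,e)
print(bot.get_obs())
E
```

```text
pics
top cam at [ 0.22034809 -0.01344655  1.59705715] 522.5133376221605
baseboard [([0.541, -0.088, -0.001], 0.84)]
hatch [([0.543, -0.088, 0.04], 0.75)]
ply_cover [([0.552, -0.091, 0.039], 0.75), ([0.554, 0.159, 0.0], 0.65)]
threaded_rod []
rod_end_left []
rod_end_right []
buffer_stop [([0.551, -0.093, 0.038], 0.69), ([0.591, -0.187, 0.039], 0.42)]
hex_nut [([0.533, -0.187, 0.041], 0.44)]
tape_measure [([0.524, 0.386, -0.0], 0.69)]
pliers [([0.419, 0.335, -0.002], 0.82), ([0.543, -0.089, 0.0], 0.57)]
sanding_block [([0.487, -0.404, -0.005], 0.88)]
scene cam at [-0.37857017 -0.95545512  0.64818786] 455.5536956906648
baseboard [([0.544, -0.083, 0.001], 0.88)]
hatch [([0.542, -0.087, 0.039], 0.77), ([0.492, -0.411, -0.001], 0.57), ([0.543, -0.083, 0.001], 0.43)]
ply_cover [([0.548, -0.088, 0.042], 0.68), ([0.556, 0.157, -0.001], 0.51)]
threaded_rod []
rod_end_left []
rod_end_right []
buffer_stop [([0.594, -0.189, 0.04], 0.53)]
hex_nut [([0.538, -0.191, 0.038], 0.63)]
tape_measure [([0.544, -0.09, 0.04], 0.53), ([0.521, 0.388, 0.0], 0.52)]
pliers [([0.421, 0.337, -0.003], 0.67)]
sanding_block [([0.492, -0.413, -0.005], 0.75), ([0.422, 0.338, -0.002], 0.57)]
{'t': 1.2, 'joints': array([-1.17699037e+00,  2.38185907e-01, -1.35242425e-02,  1.31919184e+00,
        2.60019335e-05,  1.57083836e+00]), 'joint_vel': array([ 0.00016886,  0.00093536, -0.00026315,  0.00051664, -0.00044217,
       -0.00085942]), 'tau': array([ 7.18032297e-04, -5.38584781e+01,  3.46694076e+01,  2.99289757e-03,
       -4.30661407e-05, -1.93020674e-05]), 'tcp_pos': array([ 0.20143279, -0.48476426,  0.25627417]), 'eef_rot': array([-3.14148699e+00, -2.59974923e-05,  3.93763929e-01]), 'wrist_force': array([0.55065704, 0.59205691, 0.29334496]), 'moment': array([-0.01635532, -0.03241327,  0.02113419]), 'gripper_force': 0.0, 'opening': 0.08521285144265309}
```

```bash
python3 - <<'E'
import cv2,numpy as np
a=cv2.imread("pics/top0.png")
cv2.imwrite("pics/t0s.png",cv2.resize(a,None,fx=1.42,fy=1.42,interpolation=cv2.INTER_CUBIC))
E
```

```text
(no output)
```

View pics/t0s.png

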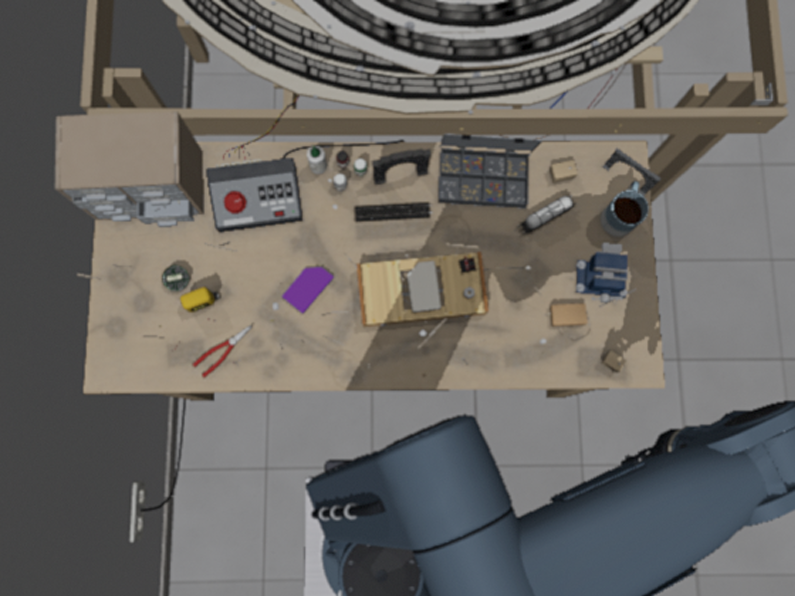

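Top view (1.42x scale): the white offcut over the hatch is at (425,287), and the purple look-alike lies on the bench at (307,288). Only those two could be taken for ply_cover. The description (white, bridging the hatch) picks (425,287). Next I'll fit the outlines and check with a close crop.

```bash
cat > h.py <<'E'
from rig import bot
import cv2,numpy as np
def rays(p,uv):
    K=np.array([[p["fx"],0,p["cx"]],[0,p["fy"],p["cy"]],[0,0,1.]])
    n=cv2.undistortPoints(np.asarray(uv,float).reshape(-1,1,2),K,np.array(p["D"],float)).reshape(-1,2)
    R=cv2.Rodrigues(np.array(p["rvec"],float))[0]; t=np.array(p["tvec"],float).ravel()
    return -R.T@t, np.c_[n,np.ones(len(n))]@R
def onplane(p,uv,z):
    c,d=rays(p,uv); return c+d*((z-c[2])/d[:,2])[:,None]
def proj(p,X):
    K=np.array([[p["fx"],0,p["cx"]],[0,p["fy"],p["cy"]],[0,0,1.]])
    return cv2.projectPoints(np.asarray(X,float).reshape(-1,1,3),np.array(p["rvec"],float),np.array(p["tvec"],float),K,np.array(p["D"],float))[0].reshape(-1,2)
def rect(p,name,z,near=None):
    best=None
    for m in bot.masks_of(p,name):
        v,u=np.nonzero(m["pixels"])
        if len(u)<10: continue
        X=onplane(p,np.c_[u,v],z)[:,:2]
        r=cv2.minAreaRect((X*1000).astype(np.float32))
        if near is None or np.hypot(*(np.array(r[0])/1000-near))<.06: return r,m["score"],X
E
python3 - <<'E'
from h import *
import json
p=bot.camera("top")
print("board",rect(p,"baseboard",.04,(.542,-.088))[:2]); print("ply",rect(p,"ply_cover",.05,(.55,-.09))[:2])
cv2.imwrite("pics/c1.png",cv2.resize(p["pixels"][165:245,235:355],None,fx=6,fy=6,interpolation=cv2.INTER_CUBIC))
yaw=0.07
for rpy in ([np.pi,0,yaw],[np.pi,0,yaw+np.pi/2],[np.pi,0,yaw-np.pi/2],[np.pi,0,yaw+np.pi]):
    print(rpy, bot.ik([.48,-.09,.3],rpy), bot.ik([.55,-.09,.06],rpy))
E
```

```text
board (((544.1857299804688, -88.70529174804688), (139.8397216796875, 274.0686950683594), 5.951574325561523), 0.88)
ply (((547.613525390625, -88.36164855957031), (106.12039947509766, 62.625484466552734), 5.86041784286499), 0.72)
[3.141592653589793, 0, 0.07] [-1.85347950e-01  1.63765432e-01  1.73974056e-03  1.40877064e+00
  0.00000000e+00  2.88624470e+00] [-0.16219883  0.42796592 -0.26939919  0.87343122  0.          2.90939382]
[3.141592653589793, 0, 1.6407963267948966] [-0.18534795  0.16376543  0.00173974  1.40877064  0.          1.31544838] [-0.16219883  0.42796592 -0.26939919  0.87343122  0.          1.33859749]
[3.141592653589793, 0, -1.5007963267948965] [-1.85347950e-01  1.63765432e-01  1.73974056e-03  1.40877064e+00
  0.00000000e+00 -1.82614428e+00] [-0.16219883  0.42796592 -0.26939919  0.87343122  0.         -1.80299516]
[3.141592653589793, 0, 3.211592653589793] [-0.18534795  0.16376543  0.00173974  1.40877064  0.         -0.25534795] [-0.16219883  0.42796592 -0.26939919  0.87343122  0.         -0.23219883]
```

View pics/c1.png

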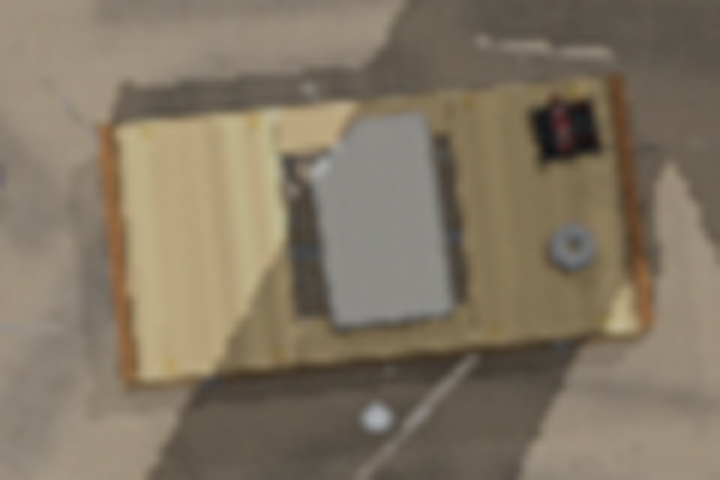

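The white offcut fills x 315–455, y 110–325 in the crop, bridging the hatch, with its cut corner at the top left. The buffer stop is at (565,130) and the nut at (572,247). That confirms the choice. Next: read the interface docs, then move to the hover pose and start the slide.

View pics/w1.png

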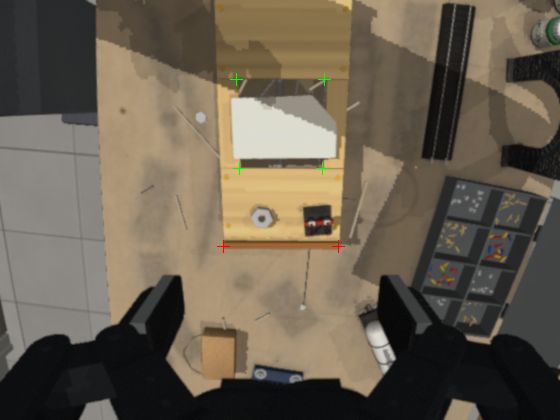

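Wrist view: the white ply fills (232–336, 95–158) over the hatch, and the overlaid hatch and board corners match the edges to about 3 mm. The nut is at (262,216) and the buffer stop at (318,218). The open fingers fit between the ply and the nut, so I'll descend with them open until they touch, then push with both.

```bash
python3 - <<'E'
from h import *
def f(): return bot.get_obs()["wrist_force"]
bot.move_linear(W(.003,-.058,.08),vel=.25)
f0=f(); z=.075
while z>.045:
    bot.move_linear(W(.003,-.058,z),vel=.08); d=f()-f0
    if d[2]>2: break
    z-=.003
print("touch z",z,d,bot.get_obs()["tcp_pos"],bot.get_obs()["t"])
E
```

```text
touch z 0.050999999999999976 [-1.55151791  1.14731068  8.88850974] [ 0.55284736 -0.14548825  0.05186185] 6.7167
```

Touching at TCP z ≈ 0.052 shows the open tips sit 12 mm ahead of the TCP. I'll raise 3 mm and push.

```bash
python3 - <<'E'
from h import *
def f(): return bot.get_obs()["wrist_force"]
bot.move_linear(W(.003,-.058,.055),vel=.05); f0=f()
bot.move_linear(W(.003,.040,.055),vel=.06); print(f()-f0)
y=.040
while y<.062:
    y+=.002; bot.move_linear(W(.003,y,.055),vel=.04); d=f()-f0
    if np.hypot(d[0],d[1])>5: break
print(y,d)
bot.move_linear(W(.003,y-.02,.055),vel=.1)
bot.move_linear(W(0,-.03,.25),vel=.3)
p=bot.camera("wrist"); print(bot.get_obs()["t"])
r=rect(p,"ply_cover",.05); print(r[:2])
for n in ("threaded_rod","rod_end_left","rod_end_right","hatch"):
    print(n,[(np.round(d["point"],3).tolist(),round(d["score"],2)) for d in bot.mark_of(p,n)[:2]])
r=rect(p,"threaded_rod",.008); print(r and r[:2])
cv2.imwrite("pics/w2.png",p["pixels"])
E
```

```text
[-0.56598824  0.02539188  0.48402473]
0.056000000000000015 [ -1.31506741 -12.50181228   0.26126018]
11.9833
(((536.6906127929688, 7.357028961181641), (105.88209533691406, 62.342857360839844), 5.897665023803711), 0.64)
threaded_rod [([0.539, -0.086, -0.004], 0.85)]
rod_end_left [([0.483, -0.408, -0.001], 0.4)]
rod_end_right [([0.55, -0.146, 0.005], 0.85)]
hatch []
(((542.2333374023438, -91.39529418945312), (6.593519687652588, 96.51322174072266), 5.884276390075684), 0.9)
```

View pics/w2.png

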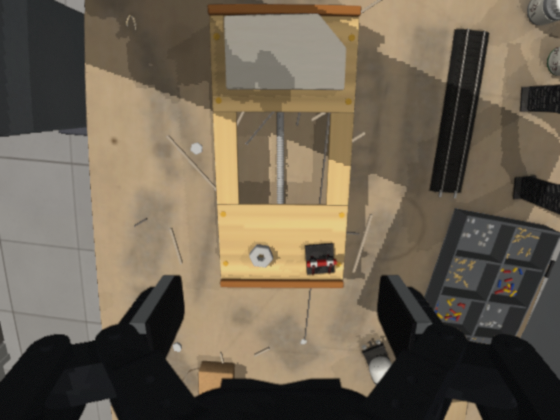

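The ply is home (fitted board y ≈ 95.6 mm, square, top of the picture at (285,50)). The rod shows in the hatch at (280,112–203), parallel to the board and about 2 mm off centre. The open fingers are 114 over their backs, so they won't fit the 88 hatch. I'll insert them shut above the rod, open against the hatch edges, lower, and clamp. First I'll check IK for the tilted path.

```bash
cat >> h.py <<'E'
from scipy.spatial.transform import Rotation as Ro
G=.040   # grip distance from mid toward right: left end to grip = .065+.025
LG=.065+.025
XR=-.002
D=.022  # TCP to rod axis along tool z
def tilt(th): # tool leans to +y (right end up) by th
    bx=[np.cos(YAW),np.sin(YAW),0]
    return (Ro.from_rotvec(np.array(bx)*-th)*Ro.from_euler("xyz",DOWN)).as_euler("xyz").tolist()
def pose(yL,zL,deg): # left rod end centre in board y,z and tilt
    th=np.radians(deg); s,c=np.sin(th),np.cos(th)
    return W(XR,yL-LG*c+D*s,zL+LG*s+D*c),tilt(th)
PATH=[(.072,.008,0),(.093,.008,0),(.093,.007,10),(.086,.007,20),(.076,.007,30),(.063,.007,40),(.052,.008,50),(.036,.012,55),(.036,.05,55),(.036,.12,55)]
E
python3 - <<'E'
from h import *
print(Ro.from_euler("xyz",tilt(.5)).as_matrix()[:,2])
for q in PATH:
    j=bot.ik(*pose(*q)); print(q,np.round(pose(*q)[0],3), None if j is None else np.round(j,2))
bot.clamp(f_grip=20); o=bot.get_obs(); print(o["opening"],o["t"])
bot.move_linear(W(0,-.02,.09),vel=.25)
bot.move_linear(W(0,-.02,.036),vel=.1)
o=bot.get_obs(); print(o["wrist_force"],o["tcp_pos"],o["t"])
bot.let_go(); o=bot.get_obs(); print(o["opening"],o["wrist_force"],o["gripper_force"],o["tcp_pos"],o["t"])
E
```

```text
[ 0.04929356 -0.47688467 -0.87758256]
(0.072, 0.008, 0) [ 0.543 -0.106  0.03 ] [-0.19  0.46 -0.32  0.8   0.    1.27]
(0.093, 0.008, 0) [ 0.541 -0.085  0.03 ] [-0.16  0.45 -0.33  0.79  0.    1.31]
(0.093, 0.007, 10) [ 0.541 -0.08   0.044] [-0.06  0.42 -0.36  0.77 -0.17  1.41]
(0.086, 0.007, 20) [ 0.541 -0.079  0.058] [ 0.03  0.41 -0.37  0.77 -0.35  1.49]
(0.076, 0.007, 30) [ 0.541 -0.079  0.071] [ 0.12  0.42 -0.37  0.79 -0.52  1.59]
(0.063, 0.007, 40) [ 0.541 -0.08   0.082] [ 0.19  0.46 -0.36  0.82 -0.69  1.68]
(0.052, 0.008, 50) [ 0.54  -0.077  0.091] [ 0.26  0.52 -0.34  0.9  -0.86  1.81]
(0.036, 0.012, 55) [ 0.541 -0.086  0.098] [ 0.27  0.55 -0.33  0.93 -0.94  1.86]
(0.036, 0.05, 55) [ 0.541 -0.086  0.136] [ 0.27  0.5  -0.29  1.01 -0.94  1.86]
(0.036, 0.12, 55) [ 0.541 -0.086  0.206] [ 0.27  0.42 -0.21  1.17 -0.94  1.86]
-0.00021109592372657316 13.05
[ 0.03599165 -0.12741569  0.22420746] [ 0.54607581 -0.10802829  0.03670102] 14.5333
0.06106079128004827 [ 6.42025248  0.99042903 -4.87336944] 21.399104297161102 [ 0.54667437 -0.10784774  0.0361403 ] 15.1083
```

The fingers stopped at 61 mm against the hatch edges with small forces. Next: descend and clamp.

```bash
python3 - <<'E'
from h import *
def s(m): o=bot.get_obs(); print(m,round(o["opening"],4),np.round(o["wrist_force"],1),round(o["gripper_force"],1),np.round(o["tcp_pos"],4),round(o["t"],2)); return o
for z in (.033,.030,.027,.0265):
    bot.move_linear(W(.0005,-.02,z),vel=.05); o=s(z)
    if abs(o["wrist_force"]).max()>70: break
else:
    bot.clamp(f_grip=60); s("clamp")
E
```

```text
0.033 0.0615 [-5.8  2.  22.5] 37.2 [ 0.5468 -0.1079  0.0353] 15.36
0.03 0.0614 [-9.2  1.8 38.4] 40.8 [ 0.5468 -0.1081  0.0337] 15.61
0.027 0.0618 [-13.3   2.3  50.4] 44.8 [ 0.5469 -0.1083  0.0317] 15.86
0.0265 0.0618 [-16.3   2.3  55.7] 45.0 [ 0.5469 -0.1082  0.0317] 16.11
clamp 0.0053 [-1.   0.3  3.4] 59.3 [ 0.5457 -0.1078  0.0262] 16.81
```

```bash
python3 - <<'E'
from h import *
def s(m): o=bot.get_obs(); print(m,round(o["opening"],4),np.round(o["wrist_force"],1),round(o["gripper_force"],1),np.round(o["tcp_pos"],4),round(o["t"],2)); return o
p=bot.camera("wrist"); cv2.imwrite("pics/w3.png",p["pixels"][:300])
q=bot.camera("scene"); 
bot.move_linear(W(XR,-.02,.0315),vel=.05); s("lift")
p=bot.camera("wrist")
q=bot.camera("scene"); u=proj(q,[W(0,0,.04)])[0].astype(int); print(u)
c=q["pixels"][u[1]-60:u[1]+60,u[0]-75:u[0]+75]
cv2.imwrite("pics/w3.png",np.hstack([p["pixels"][:300,130:430],cv2.resize(c,(375,300),interpolation=cv2.INTER_CUBIC)]))
E
```

```text
lift 0.0055 [ 0.1 -0.4 -0.4] 58.9 [ 0.5437 -0.1082  0.0317] 17.17
[300 224]
```

View pics/w3.png

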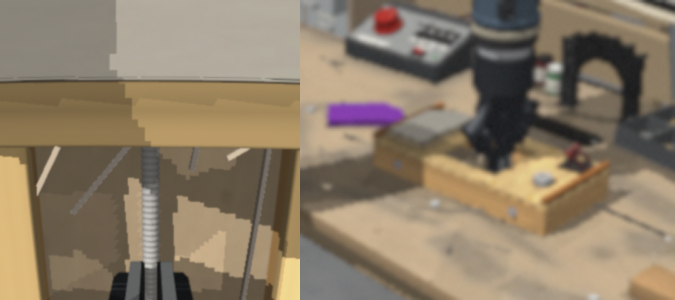

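The rod runs up from between the pads (column 150, rows 150–300 of the left half), so it is gripped and aligned. The ply is still home. Next: the tilt path.

```bash
python3 - <<'E'
from h import *
def s(m): o=bot.get_obs(); print(m,round(o["opening"],4),np.round(o["wrist_force"],1),round(o["gripper_force"],1),round(o["t"],2)); return o
for q in PATH[1:6]:
    P,r=pose(*q); bot.move_linear(P,r,vel=.04); o=s(q)
    if np.linalg.norm(o["wrist_force"])>12 or o["opening"]<.004: print("STOP"); break
p=bot.camera("top"); q=bot.camera("scene")
for n in ("rod_end_left","rod_end_right","threaded_rod"):
  for k in (p,q): print(n,[(np.round(d["point"],3).tolist(),round(d["score"],2)) for d in bot.mark_of(k,n)[:2]])
u=proj(q,[W(0,0,.06)])[0].astype(int)
c=q["pixels"][u[1]-60:u[1]+60,u[0]-75:u[0]+75]
cv2.imwrite("pics/w4.png",cv2.resize(c,(700,560),interpolation=cv2.INTER_CUBIC))
E
```

```text
(0.093, 0.008, 0) 0.0055 [ 0.3 -0.1 -0.4] 58.9 17.99
(0.093, 0.007, 10) 0.0058 [-0.1 -0.6  0.3] 58.9 18.52
(0.086, 0.007, 20) 0.0057 [-0.3 -1.1 -0.4] 58.9 19.03
(0.076, 0.007, 30) 0.0055 [ 0.1 -0.2  0.9] 58.9 19.5
(0.063, 0.007, 40) 0.0056 [-0.2 -0.2  0.6] 58.9 19.92
rod_end_left []
rod_end_left [([0.532, -0.033, 0.005], 0.58)]
rod_end_right [([0.544, -0.127, 0.093], 0.48)]
rod_end_right [([0.546, -0.084, -0.001], 0.48), ([0.548, -0.13, 0.092], 0.37)]
threaded_rod [([0.545, -0.077, 0.046], 0.38)]
threaded_rod [([0.541, -0.082, 0.048], 0.38)]
```

View pics/w4.png

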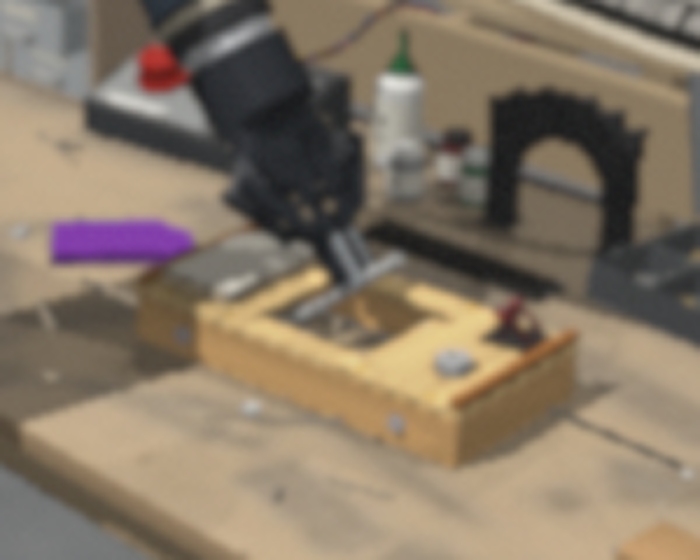

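The rod is tilted through the hatch: right end up at (400,258), left end under the deck at about (300,318). The ends measure z ≈ 0.092 and 0.005, as planned. Next: lift it out.

```bash
python3 - <<'E'
from h import *
def s(m): o=bot.get_obs(); print(m,round(o["opening"],4),np.round(o["wrist_force"],1),round(o["gripper_force"],1),round(o["t"],2)); return o
for q in [(.053,.008,50),(.041,.012,55),(.040,.05,55),(.040,.125,55)]:
    P,r=pose(*q); bot.move_linear(P,r,vel=.06); o=s(q)
    if np.linalg.norm(o["wrist_force"])>12 or o["opening"]<.004: print("STOP"); break
bot.wait(.3)
p=bot.camera("top"); q=bot.camera("scene")
for n in ("rod_end_left","rod_end_right","ply_cover","buffer_stop","hex_nut"):
  for k in (p,q): print(n,[(np.round(d["point"],3).tolist(),round(d["score"],2)) for d in bot.mark_of(k,n)[:2]])
u=proj(q,[W(0,0,.1)])[0].astype(int)
c=q["pixels"][u[1]-60:u[1]+75,u[0]-75:u[0]+75]
cv2.imwrite("pics/w5.png",cv2.resize(c,(660,594),interpolation=cv2.INTER_CUBIC))
E
```

```text
(0.053, 0.008, 50) 0.0053 [ 0.3  0.4 -0.5] 58.9 20.64
(0.041, 0.012, 55) 0.0054 [-0.3  0.1 -0.9] 58.9 20.93
(0.04, 0.05, 55) 0.0061 [-0.3  0.1  0.3] 58.9 21.72
(0.04, 0.125, 55) 0.0054 [-0.   0.5  0.4] 58.9 23.12
rod_end_left []
rod_end_left []
rod_end_right [([0.541, -0.123, 0.236], 0.46)]
rod_end_right [([0.545, -0.128, 0.235], 0.4)]
ply_cover [([0.541, 0.007, 0.038], 0.53)]
ply_cover [([0.536, 0.007, 0.042], 0.75), ([0.554, 0.16, -0.002], 0.73)]
buffer_stop [([0.595, -0.186, 0.042], 0.63)]
buffer_stop [([0.598, -0.187, 0.041], 0.57)]
hex_nut [([0.532, -0.192, 0.041], 0.51)]
hex_nut [([0.532, -0.191, 0.041], 0.57)]
```

View pics/w5.png

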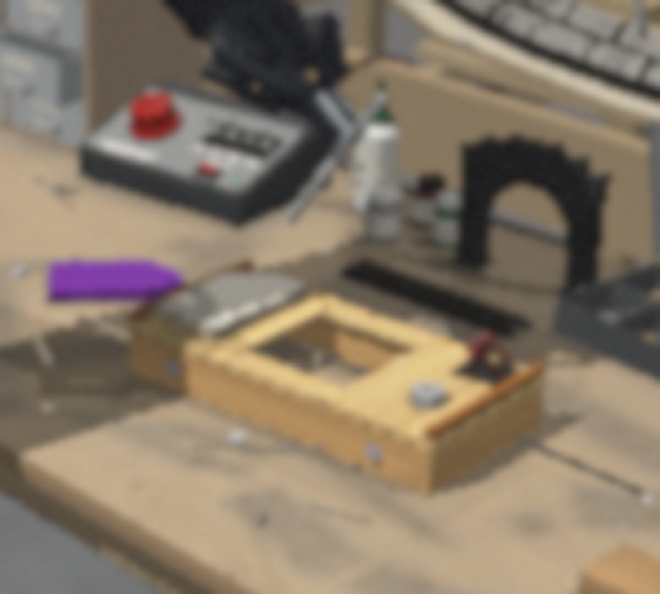

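The rod is out and in the grip, with its lower end at (293,215) and about 9 cm above the deck. The ply is home, and the nut and buffer stop are unmoved. Handing in.

```bash
python3 -c "
from rig import bot
print(bot.close_job())"
```

```text
the job is handed in; nothing more can be done
None
```

The job is handed in, but no verdict came back: the plywood sits square against the left strip, the rod is held in the gripper with its lower end about 9 cm above the deck, and the buffer stop and nut measured unmoved.

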